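Seat the shaft's flat in the V-block

ROBOT

A 6-joint arm with a two-finger parallel gripper is mounted at the origin on a cart in front of the work surface, level with it; the furniture and walls round the work are solid. World frame = base frame: x ahead of the robot, y to its left, z up, the work surface at z = 0. Lengths are in mm, angles in rad, forces in N, time in s.
With the tool pointing down it reaches from about 275 to 750 mm from the base axis. Payload 10.2 kg.
Tool frame: the origin (TCP) lies midway between the tips of the shut fingers; the grasp point (between the pads) lies 19 mm behind it; z points along the fingers, y is the line along which they close (so a half turn about z gives the same grasp; the last joint's range is limited). The gripper opens to 85 mm and grips with 20 to 120 N. Pads are 22 mm wide; open, the fingers measure 114 mm over their backs; the gripper's body (76 mm by 85 mm) begins 54 mm behind the grasp point. The pads swing forward as they close: fully open they stand 13 mm farther back than shut.
Start: joints at [-1.358, 0.313, 1.498, -0, 1.331, -0.223], TCP at [221.61, -475.941, 231.294] pointing down, gripper open.
Joint ranges: [-2.94, 2.94], [-0.97, 2.17], [0.19, 2.56], [-1.23, 4.37], [0.02, 3.11], [-2.88, 2.88]. Speed limits (rad/s): [2.39, 2.39, 3.01, 3.14, 3.14, 3.14].

INTERFACE

Orientations are given as a unit quaternion [w, x, y, z].
In Python, from rig import ctrl gives the robot as it stands.
- The arm moves only by the tool send_rows, never from a script. Its argument "targets" is a list of rows, each a list of 7 numbers: the closure, from -1 (fully open) to 1 (shut), so that 0 is half open, then the shift along the tool's x, y, z in m, then the turn, a rotation vector about the tool's x, y, z in rad. In form: [[claw, dx, dy, dz, ax, ay, az], ...]. A call has exactly 10 rows; each row shifts and turns the commanded pose from where the row before left it, along the tool's axes as they then stand; what a row does not reach is not made up. A row lasts 1/8 s, in which the tool goes at most 62.5 mm and 10.7 degrees, less where a joint would pass 70% of its speed; a pose out of reach is approached as far as the arm can. A call with a gripper value outside its range is refused whole. The fingers move at their own pace and stop on an object; "squeeze" is the grip in N (left out, the last holds). Time passes only in rows, so rows that do not move let the fingers close, or fill a call up. It gives the time, the measured TCP pose, the force, the opening and the grip force at its end, in the units of the state.
- ctrl.sense(): the state, without advancing time (a new reading comes with each control period).
- ctrl.capture(name): name is "side" or "top" or "wrist"; returns a dict with "img" (400x640x3 uint8, red, green, blue), "camera_matrix" (3x3 intrinsics, pixels), "k1" (the pictures are not rectified: a ray, as slopes to the right and down, at radius r is drawn at 1 + k1 r^2 times it, then the intrinsics apply), "R" (3x3) and "t" (3): a world point X has camera coordinates R X + t. Camera axes: x right, y down, z forward; pixel columns grow to the right and rows downward; lengths in mm; the calibration is good to about 2 mm. A picture is of the moment at which its call begins. There is no depth.
- ctrl.finish_job(): hands the job in; it is judged then, once.
Trained networks look in a picture, given as the dict that the camera call returned (one of the last four; its "shot" number tells which), for a name from the list of things; names that differ only in an ending like _2 or _b are one class to them, and where a whole thing is asked for, a point or a joint stands for the part that bears it (a point fixed in the world has none). Each returns a list of dicts, best first, with "score" (0 to 1); they miss things now and then, are a little off and sometimes report something else, mostly with a low value. They report only what shows in the picture. A call takes as long as a camera call. They do not tell look-alikes from the thing itself.
- ctrl.boxes_of(query, picture): "extent" ([left, top, width, height] in pixels, round what is visible of it).
- ctrl.landmark_of(query, picture): "point" ([column, row] in pixels: a listed point, or the origin of a listed thing).
The state is a dict: "time_s": time; "joints": joint angles; "dq": joint speeds; "tau": joint torques, N m; "eef_pos": TCP position; "ee_rot": TCP orientation; "force": force on the tool from outside, world axes, zero at the start; "wrist_torque": the same for the moment, N m; "grip_width": opening from 0.0 (shut) to 1.0 (fully open); "grip_force": force on a finger pad.
Only numpy, scipy, OpenCV 4.12 (cv2) and the standard library are available. Lean on these libraries where they do the work, as an engineer would, in place of code of your own. Each camera call takes 0.05 s, during which the arm holds its last target. There are 200 camera calls.

TASK

Two metal shafts with ball-ended handle rods lie in V-blocks on the table. Take the longer one, which has a flat milled along its side, and roll it in its groove by its handle, over towards the robot and without lifting it out, until the flat lies snug against the groove's face on the robot's side. Let go of it there, and leave the shorter, fully round shaft as it is.

Things in the scene. Friction and masses are not known exactly. Their poses are not given: they have to be found in the camera images.
- flat_shaft: Oiled aluminium shaft, 44 mm diameter, 110 long, 0.4 kg, with a flat 4 mm deep, 25 wide along its whole length; a 10 mm rod at mid length ends in a black ball. Origin on its axis at mid length, y along it. z is vertical when the flat is seated on the groove face nearer the robot; at the start it leans 70 degrees from there, to the block's +x. On seating, the axis goes 2.8 mm down and 2.8 mm to -x.
- flat_shaft_ball (a point): Centre of the black 20 mm ball on the flat shaft's rod, 75 mm from the shaft's axis, over the block's middle within 10 mm. The rod leans 40 degrees from vertical away from the robot at the start (ball 102 mm above the table), 30 degrees towards the robot when seated (107 mm). Pinched with fingers closing along the shaft, the ball swivels between them; the shaft turns easily.
- v_block: Dark steel V-block that holds the flat shaft, fixed to the table, 90 mm (x) by 70 (y) by 50 high. Origin at the centre of its underside, z up, y along the groove, x across it, away from the robot (turned up to 23 degrees either way). The groove's 45 degree faces meet 14 mm above the table; a round 44 mm shaft rests in it with its axis 45 mm above the table, over the block's centre line.
- round_shaft: The other aluminium shaft, also 44 mm diameter with the same rod and ball, but shorter (76 mm) and fully round with no flat, loose in a second V-block like the first. Origin on its axis at mid length, y along it. It must stay as it is.
There are look-alikes about, which are no part of the job. What is shaped like the v_block but purple is not meant.

How it is judged (in metres and radians):
At the end, for the whole second after the job is handed in: The flat shaft lies at rest along the groove, within 30 mm of its middle, with its flat down on the groove face on the robot's side (within about 10 degrees, its axis sunk and shifted towards the robot by more than about 1 mm from where it ran as a round) (angle between flat_shaft's own z axis and vertical below 0.18 rad and angle between the y axis of flat_shaft and the y axis of v_block, either way round below 0.18 rad and z of flat_shaft in the frame of v_block between 0.038 and 0.0442 m and x of flat_shaft in the frame of v_block between -0.008 and -0.001 m and y of flat_shaft in the frame of v_block between -0.03 and 0.03 m and linear speed of flat_shaft below 0.02 m/s); the robot touches nothing.
It fails at once if the flat shaft is lifted out of the groove (its axis rises more than 25 mm) (z of flat_shaft in the frame of v_block above 0.07 m).
It fails at once if the round shaft is moved more than 20 mm or rolled more than about 12 degrees (distance of round_shaft from where it was at the start of the episode above 0.02 m or angle between round_shaft's own z axis and vertical below 1 rad or angle between round_shaft's own z axis and vertical above 1.44 rad).
It also fails if it takes over 35 s, if anything falls off the work surface, if the arm or the gripper's body presses on something with over 40 N, if the wrist force passes 120 N, or if a joint passes its speed limit or range.

## Working session

There is one attempt and no reset: what is moved stays moved. The work goes in short steps, Python scripts to look and compute and a tool call to move; the robot and the scene stay as the last step left them, time stands still between calls to the robot, and variables do not carry over. Pictures are saved under pics/ and viewed, at most 10 in all, crops included, and the job is handed in when it is done.

Besides the shell and the picture viewer there is one more tool, called after "Request:" in YAML: its name, and indented under it one key for each argument. send_rows: Moves the arm, as the interface text tells. Its arguments: {"type":"object","properties":{"targets":{"type":"array"},"squeeze":{"type":"number"}},"required":["targets"]}

```bash
mkdir -p pics
cat > h.py <<'E'
import numpy as np, cv2
from rig import ctrl
def ray(c,p):
    K=np.array(c["camera_matrix"],float);R=np.array(c["R"]);t=np.array(c["t"])
    d=cv2.undistortPoints(np.array([[p]],float),K,np.array([c["k1"],0,0,0,0.]))[0,0] if 0 else None
    q=np.array([(p[0]-K[0,2])/K[0,0],(p[1]-K[1,2])/K[1,1]]);u=q.copy()
    for _ in range(20): u=q/(1+c["k1"]*(u@u))
    v=R.T@np.array([u[0],u[1],1]);return -R.T@t,v/np.linalg.norm(v)
def atz(c,p,z):
    o,v=ray(c,p);return o+v*(z-o[2])/v[2]
def tri(rs):
    A=sum(np.eye(3)-np.outer(v,v) for o,v in rs);b=sum((np.eye(3)-np.outer(v,v))@o for o,v in rs)
    return np.linalg.solve(A,b)
E
python3 - <<'E'
from h import *
np.set_printoptions(precision=1,suppress=True)
for n in("top","side"):
    c=ctrl.capture(n);cv2.imwrite(f"pics/{n}0.png",c["img"][...,::-1])
    print(n,-np.array(c["R"]).T@c["t"])
    for q,z in(("flat_shaft_ball",102),("flat_shaft",45),("v_block",0),("round_shaft",45)):
        for d in ctrl.landmark_of(q,c)[:3]: print(q,"pt",d["score"],d["point"],atz(c,d["point"],z))
        for d in ctrl.boxes_of(q,c)[:3]: print(q,"box",d["score"],d["extent"])
print(ctrl.sense()["time_s"],ctrl.sense()["ee_rot"])
E
```

```text
top [420.6  92.7 977.3]
flat_shaft_ball pt 0.59 [416.0, 177.6] [ 631.8 -114.5  102. ]
flat_shaft_ball box 0.65 [380.3, 173.6, 55.7, 46.2]
flat_shaft pt 0.6 [408.0, 205.5] [ 588.3 -103.4   45. ]
flat_shaft box 0.61 [381.4, 174.2, 60.4, 47.3]
v_block pt 0.93 [336.2, 228.1] [562.6  46.8   0. ]
v_block pt 0.73 [401.8, 210.4] [587.  -98.1   0. ]
v_block box 0.79 [387.8, 182.3, 34.1, 50.2]
v_block box 0.74 [318.2, 203.8, 37.3, 44.7]
v_block box 0.46 [382.9, 171.4, 51.5, 47.9]
round_shaft pt 0.56 [241.9, 206.4] [620.1 237.8  45. ]
round_shaft box 0.83 [223.4, 176.4, 35.4, 45.5]
side [338.5 824.1 447.3]
flat_shaft_ball pt 0.9 [333.7, 149.1] [ 633.4 -143.4  102. ]
flat_shaft_ball box 0.93 [327.0, 148.1, 42.8, 56.2]
flat_shaft pt 0.82 [348.5, 183.6] [584.4 -90.3  45. ]
flat_shaft box 0.66 [326.5, 151.3, 43.3, 50.7]
flat_shaft box 0.63 [238.0, 216.7, 59.5, 68.4]
v_block pt 0.89 [353.0, 204.6] [571.7 -81.8   0. ]
v_block pt 0.71 [350.3, 185.3] [ 605.  -183.7    0. ]
v_block box 0.71 [325.5, 174.8, 49.6, 39.0]
v_block box 0.56 [310.6, 196.7, 60.8, 52.9]
v_block box 0.31 [239.1, 219.6, 54.5, 64.8]
round_shaft pt 0.55 [273.6, 258.9] [619.1 238.2  45. ]
round_shaft box 0.85 [237.4, 217.9, 60.4, 66.8]
0.9 [0.  1.  0.2 0. ]
```

View pics/top0.png

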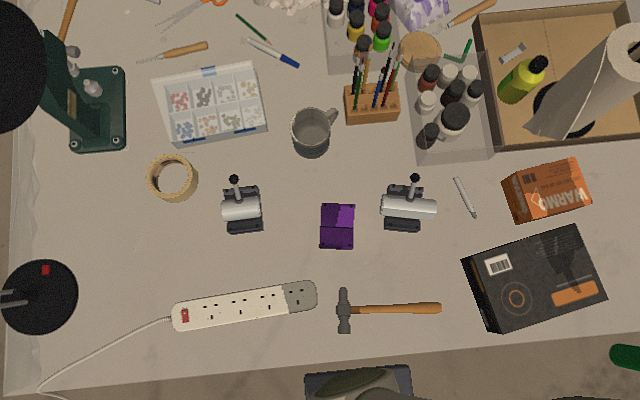

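View pics/side0.png

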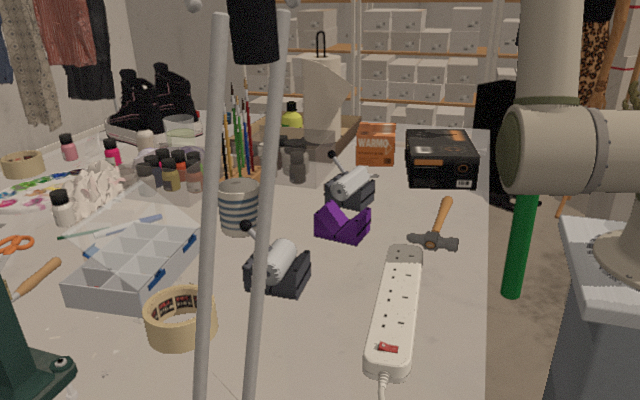

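The flat shaft is the right-hand one: top view (408,207), ball (415,177); side view ball (333,153). The round one sits at (242,206) and the purple decoy at (337,226). Next I compute the hover move.

```bash
cat >> h.py <<'E'
from scipy.spatial.transform import Rotation as Ro
def delta(target,yd=None):
    s=ctrl.sense();w,x,y,z=s["ee_rot"];R=Ro.from_quat([x,y,z,w]).as_matrix();p=np.array(s["eef_pos"])
    print("t",s["time_s"],"pos",p,"tooly",R[:,1],"toolz",R[:,2],"f",s["force"],"g",s["grip_width"],s["grip_force"])
    rv=np.zeros(3);Rt=R
    if yd is not None:
        yy=np.array([yd[0],yd[1],0.]);yy/=np.linalg.norm(yy)
        if yy@R[:,1]<0: yy=-yy
        zz=np.array([0,0,-1.]);Rt=np.column_stack([np.cross(yy,zz),yy,zz]);rv=Ro.from_matrix(R.T@Rt).as_rotvec()
    d=np.array(target)-p
    np.set_printoptions(precision=4,suppress=True)
    print("shift m in current tool",R.T@d/1000,"after turn",Rt.T@d/1000,"turn",rv)
E
python3 - <<'E'
from h import *
a,b=ctrl.capture("top"),ctrl.capture("side")
B=tri([ray(a,(415,177.6)),ray(b,(333,153))]);print("ball",B,atz(a,(415,177.6),102))
p,q=atz(a,(383,205),45),atz(a,(436,210.5),45);print(p,q,(p-q)/np.linalg.norm(p-q))
delta([625,-113,210],[.11,.99])
E
```

```text
ball [ 628.6395682  -112.63609877  104.12281091] [ 632.00461409 -112.60160364  102.        ]
[594.41682441 -52.25095153  45.        ] [ 572.2544953  -159.19150432   45.        ] [0.20292782 0.9791937  0.        ]
t 1.0 pos [ 221.5999497 -475.9471291  231.2957596] tooly [ 4.22137714e-01 -9.06531715e-01 -8.95549758e-06] toolz [-2.89910036e-05 -3.62116224e-06 -1.00000000e+00] f [-0.45430901  0.89775339 -0.66492915] g 1.001195509269501 0.0
shift m in current tool [ 0.5189 -0.1587  0.0213] after turn [ 0.3609 -0.4053  0.0213] turn [-0.      0.      0.5465]
```

Request:
send_rows:
  targets:
    - [-1, 0.052, -0.016, 0.002, 0, 0, 0]
    - [-1, 0.052, -0.016, 0.002, 0, 0, 0]
    - [-1, 0.052, -0.016, 0.002, 0, 0, 0]
    - [-1, 0.052, -0.016, 0.002, 0, 0, 0]
    - [-1, 0.052, -0.016, 0.002, 0, 0, 0]
    - [-1, 0.052, -0.016, 0.002, 0, 0, 0]
    - [-1, 0.052, -0.016, 0.002, 0, 0, 0]
    - [-1, 0.052, -0.016, 0.002, 0, 0, 0]
    - [-1, 0.052, -0.016, 0.002, 0, 0, 0]
    - [-1, 0.051, -0.015, 0.002, 0, 0, 0]

```text
time_s: 2.25
eef_pos: [626.2, -111.3, 211.3]
ee_rot: [0.0, 0.976, 0.216, 0.0]
force: [0.1, 0.4, 1.1]
grip_width: 1.003
grip_force: 0.0
```

Request:
send_rows:
  targets:
    - [0, 0, 0, 0, 0, 0, 0.157]
    - [0, 0, 0, 0, 0, 0, 0.157]
    - [0, 0, 0, 0, 0, 0, 0.157]
    - [0, 0, 0, 0, 0, 0, 0.157]
    - [0, 0, 0, 0, 0, 0, 0]
    - [0, 0, 0, 0, 0, 0, 0]
    - [0, 0, 0, 0, 0, 0, 0]
    - [0, 0, 0, 0, 0, 0, 0]
    - [0, 0, 0, 0, 0, 0, 0]
    - [0, 0, 0, 0, 0, 0, 0]

```text
time_s: 3.5
eef_pos: [625.0, -112.7, 211.3]
ee_rot: [-0.0, 0.995, -0.096, -0.0]
force: [-0.6, -0.6, 0.8]
grip_width: 0.5
grip_force: 0.0
```

Run:
```python
from h import *
c=ctrl.capture("wrist");cv2.imwrite("pics/w1.png",c["img"][...,::-1])
print(-np.array(c["R"]).T@c["t"])
for q,z in(("flat_shaft_ball",102),("flat_shaft",45),("v_block",0)):
    for d in ctrl.landmark_of(q,c)[:2]: print(q,d["score"],d["point"],atz(c,d["point"],z))
delta([630,-113,83],[.19,.98])
```

```text
[ 695.0876233  -125.63111002  354.81716738]
flat_shaft_ball 0.98 [319.9, 189.8] [ 631.9564161 -111.6291401  102.       ]
flat_shaft 0.97 [317.6, 225.6] [585.0471782  -99.91073378  45.        ]
v_block 0.69 [190.6, 257.8] [558.65360864  46.81899244   0.        ]
t 3.7 pos [ 624.97506739 -112.70400207  211.2819012 ] tooly [-1.90949709e-01 -9.81599821e-01 -1.30598096e-06] toolz [-2.67594795e-05  6.53595859e-06 -1.00000000e+00] f [ 0.3386438  -0.00271543  0.59564878] g 0.4990527896729895 0.0
shift m in current tool [ 0.005  -0.0007  0.1283] after turn [ 0.005  -0.0007  0.1283] turn [-0.      0.     -0.0006]
```

View pics/w1.png

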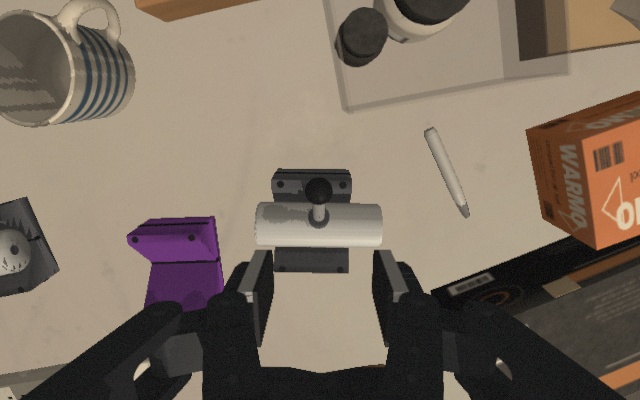

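The wrist view shows the ball at (319,190), the shaft and the block both level in the image, and the tool aligned with the groove. I go down, pinch, and compute the arc.

Request:
send_rows:
  targets:
    - [0, 0.007, -0.002, 0.008, 0, 0, 0]
    - [0, 0, 0, 0.03, 0, 0, 0]
    - [0, 0, 0, 0.03, 0, 0, 0]
    - [0, 0, 0, 0.03, 0, 0, 0]
    - [0, 0, 0, 0.02, 0, 0, 0]
    - [0, 0, 0, 0.01, 0, 0, 0]
    - [0, 0, 0, 0, 0, 0, 0]
    - [0, 0, 0, 0, 0, 0, 0]
    - [1, 0, 0, 0, 0, 0, 0]
    - [1, 0, 0, 0, 0, 0, 0]
  squeeze: 25

```text
time_s: 4.95
eef_pos: [632.6, -112.2, 84.0]
ee_rot: [0.0, 0.995, -0.096, 0.001]
force: [1.1, 0.6, 1.9]
grip_width: 0.21
grip_force: 24.3
```

Request:
send_rows:
  targets:
    - [1, 0, 0, 0, 0, 0, 0]
    - [1, 0, 0, 0, 0, 0, 0]
    - [1, 0, 0, 0, 0, 0, 0]
    - [1, 0, 0, 0, 0, 0, 0]
    - [1, 0, 0, 0, 0, 0, 0]
    - [1, 0, 0, 0, 0, 0, 0]
    - [1, 0, 0, 0, 0, 0, 0]
    - [1, 0, 0, 0, 0, 0, 0]
    - [1, 0, 0, 0, 0, 0, 0]
    - [1, 0, 0, 0, 0, 0, 0]

```text
time_s: 6.2
eef_pos: [632.7, -112.2, 83.8]
ee_rot: [0.0, 0.995, -0.096, 0.001]
force: [3.5, -0.5, 5.3]
grip_width: 0.212
grip_force: 24.5
```

Run:
```python
from h import *
delta([632,-112,83],[.19,.98])
c=ctrl.capture("wrist");cv2.imwrite("pics/w2.png",c["img"][...,::-1])
ph=np.linspace(40,-32,21);d=np.clip(ph+30,0,35.1)
s=np.where(d<35.1,22-22*np.cos(np.radians(35.1-d)),0)*.707
x=75*np.sin(np.radians(ph))-s;z=75*np.cos(np.radians(ph))-s
print(np.round(np.column_stack([np.diff(x),-np.diff(z)])/1000,4).tolist())
```

```text
t 6.2 pos [ 632.71174498 -112.21313281   83.77124763] tooly [-1.91065617e-01 -9.81577263e-01  8.31105742e-05] toolz [ 1.51336577e-03 -3.79249451e-04 -9.99998783e-01] f [ 3.54481366 -0.46864899  5.31343514] g 0.21172935151932973 24.53823745250702
shift m in current tool [-0.0007 -0.0001  0.0008] after turn [-0.0007 -0.0001  0.0008] turn [ 0.0001 -0.0016 -0.0007]
[[-0.0037, -0.0029], [-0.0039, -0.0027], [-0.004, -0.0024], [-0.0042, -0.0022], [-0.0043, -0.0019], [-0.0044, -0.0016], [-0.0045, -0.0013], [-0.0046, -0.0011], [-0.0046, -0.0008], [-0.0047, -0.0005], [-0.0048, -0.0001], [-0.0048, 0.0002], [-0.0049, 0.0006], [-0.0049, 0.0009], [-0.0049, 0.0013], [-0.0049, 0.0016], [-0.0048, 0.002], [-0.0048, 0.0023], [-0.0047, 0.0026], [-0.0043, 0.0026]]
```

View pics/w2.png

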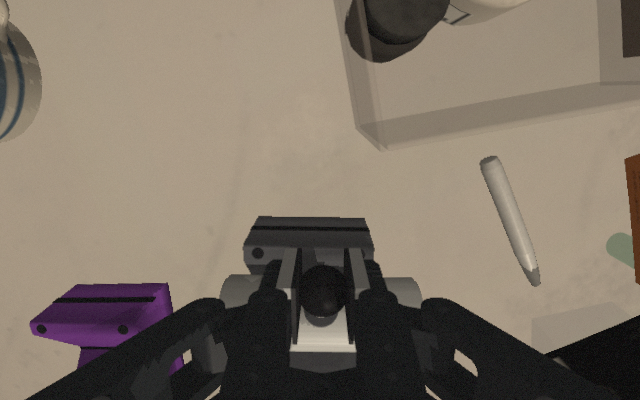

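The ball, at (323,291), is pinched between the pads: opening 0.21, grip 24.5 N. I follow the arc in two calls.

Request:
send_rows:
  targets:
    - [1, -0.0037, 0, -0.0029, 0, 0, 0]
    - [1, -0.0039, 0, -0.0027, 0, 0, 0]
    - [1, -0.004, 0, -0.0024, 0, 0, 0]
    - [1, -0.0042, 0, -0.0022, 0, 0, 0]
    - [1, -0.0043, 0, -0.0019, 0, 0, 0]
    - [1, -0.0044, 0, -0.0016, 0, 0, 0]
    - [1, -0.0045, 0, -0.0013, 0, 0, 0]
    - [1, -0.0046, 0, -0.0011, 0, 0, 0]
    - [1, -0.0046, 0, -0.0008, 0, 0, 0]
    - [1, -0.0047, 0, -0.0005, 0, 0, 0]

```text
time_s: 7.5
eef_pos: [589.6, -103.7, 100.5]
ee_rot: [-0.0, 0.995, -0.096, -0.0]
force: [1.7, -0.2, -0.4]
grip_width: 0.214
grip_force: 24.5
```

Run:
```python
from h import *
delta([590,-103,101],[.19,.98])
c=ctrl.capture("side")
im=cv2.resize(c["img"][120:270,220:420],None,fx=4,fy=4);cv2.imwrite("pics/s2.png",im[...,::-1])
```

```text
t 7.5 pos [ 589.63842225 -103.7415857   100.50337008] tooly [-1.91010240e-01 -9.81588040e-01 -9.34778495e-05] toolz [-5.89457123e-04  2.09935502e-04 -9.99999804e-01] f [ 1.71071807 -0.20113901 -0.36955152] g 0.2139450420655949 24.47912245988846
shift m in current tool [ 0.0002 -0.0008 -0.0005] after turn [ 0.0002 -0.0008 -0.0005] turn [-0.0001  0.0006 -0.0007]
```

View pics/s2.png

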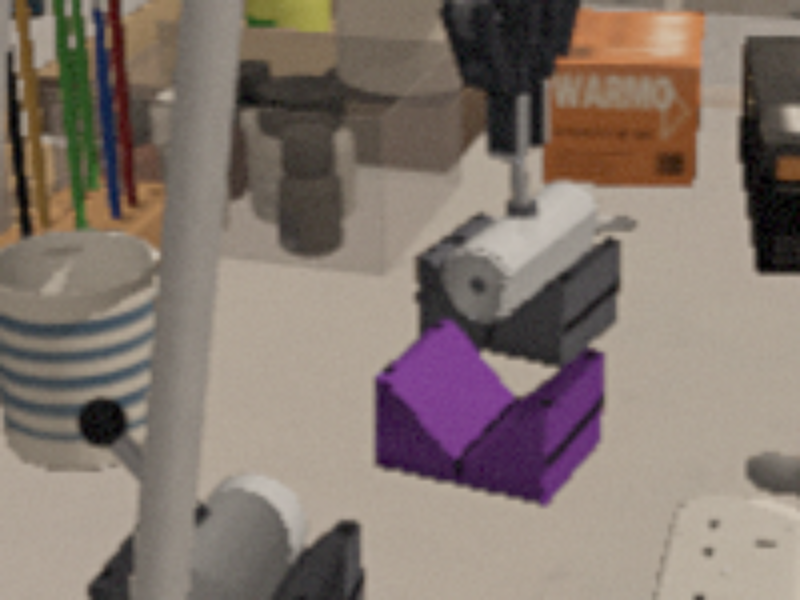

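The rod now stands nearly upright (crop (520,160)) and the shaft is still in the groove. I carry on to the seat.

Request:
send_rows:
  targets:
    - [1, -0.0048, 0, -0.0001, 0, 0, 0]
    - [1, -0.0048, 0, 0.0002, 0, 0, 0]
    - [1, -0.0049, 0, 0.0006, 0, 0, 0]
    - [1, -0.0049, 0, 0.0009, 0, 0, 0]
    - [1, -0.0049, 0, 0.0013, 0, 0, 0]
    - [1, -0.0049, 0, 0.0016, 0, 0, 0]
    - [1, -0.0048, 0, 0.002, 0, 0, 0]
    - [1, -0.0048, 0, 0.0023, 0, 0, 0]
    - [1, -0.0047, 0, 0.0026, 0, 0, 0]
    - [1, -0.0043, 0, 0.0026, 0, 0, 0]

```text
time_s: 8.8
eef_pos: [542.6, -94.6, 86.4]
ee_rot: [-0.0, 0.995, -0.096, -0.0]
force: [-1.6, 0.5, 2.8]
grip_width: 0.21
grip_force: 25.4
```

Run:
```python
from h import *
delta([545,-94,88],[.19,.98])
c=ctrl.capture("side")
im=cv2.resize(c["img"][120:220,300:420],None,fx=6,fy=6,interpolation=2);cv2.imwrite("pics/s3.png",im[...,::-1])
```

```text
t 8.8 pos [542.649508   -94.6148329   86.39782478] tooly [-1.91026969e-01 -9.81584783e-01 -1.05080780e-04] toolz [-6.90965170e-04  2.41521404e-04 -9.99999732e-01] f [-1.59388537  0.53357225  2.82749659] g 0.2104590977327877 25.427819788455963
shift m in current tool [ 0.0022 -0.0011 -0.0016] after turn [ 0.0022 -0.0011 -0.0016] turn [-0.0001  0.0007 -0.0007]
```

View pics/s3.png

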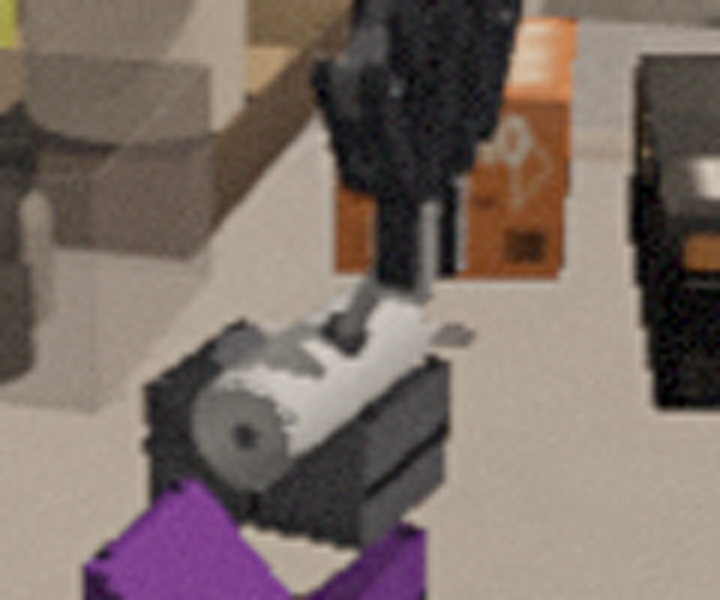

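Rod leans towards the robot and forces are low. I release by opening straight and look again.

Request:
send_rows:
  targets:
    - [1, 0, 0, 0, 0, 0, 0]
    - [1, 0, 0, 0, 0, 0, 0]
    - [0.3, 0, 0, 0, 0, 0, 0]
    - [0.2, 0, 0, 0, 0, 0, 0]
    - [0, 0, 0, 0, 0, 0, 0]
    - [0, 0, 0, 0, 0, 0, 0]
    - [0, 0, 0, -0.02, 0, 0, 0]
    - [0, 0, 0, -0.04, 0, 0, 0]
    - [0, 0, 0, -0.05, 0, 0, 0]
    - [0, 0, 0, -0.02, 0, 0, 0]

```text
time_s: 10.1
eef_pos: [543.9, -95.0, 219.7]
ee_rot: [0.001, 0.995, -0.096, 0.002]
force: [-0.6, -0.2, -0.2]
grip_width: 0.503
grip_force: 0.0
```

Run:
```python
from h import *
c=ctrl.capture("side");w=ctrl.capture("wrist");t=ctrl.capture("top")
ps={}
for n,k in(("w",w),("side",c),("top",t)):
    for q,z in(("flat_shaft_ball",107),("flat_shaft",42)):
        for d in ctrl.landmark_of(q,k)[:1]: print(n,q,d["score"],d["point"],atz(k,d["point"],z)); ps[n,q]=ray(k,d["point"])
for q in("flat_shaft_ball","flat_shaft"):
    rs=[v for (n,qq),v in ps.items() if qq==q]
    if len(rs)>1: print(q,tri(rs))
im=np.hstack([cv2.resize(c["img"][130:210,310:390],(480,480),interpolation=2)[:, :400],cv2.resize(w["img"][100:400,220:420],(320,480))[:, :400]])
cv2.imwrite("pics/s4.png",im[...,::-1])
```

```text
w flat_shaft_ball 0.73 [323.3, 197.0] [544.93328983 -95.50753847 107.        ]
w flat_shaft 0.6 [324.3, 139.4] [ 579.5875523  -103.40647015   42.        ]
side flat_shaft_ball 0.64 [351.3, 182.3] [543.088003    43.32607255 107.        ]
side flat_shaft 0.82 [349.3, 183.2] [585.08513411 -99.74853869  42.        ]
top flat_shaft_ball 0.66 [415.5, 219.0] [ 549.62832727 -101.02707881  107.        ]
flat_shaft_ball [555.83360632 -97.44872254  59.00011718]
flat_shaft [ 582.56576395 -102.47127715   41.51784386]
```

View pics/s4.png

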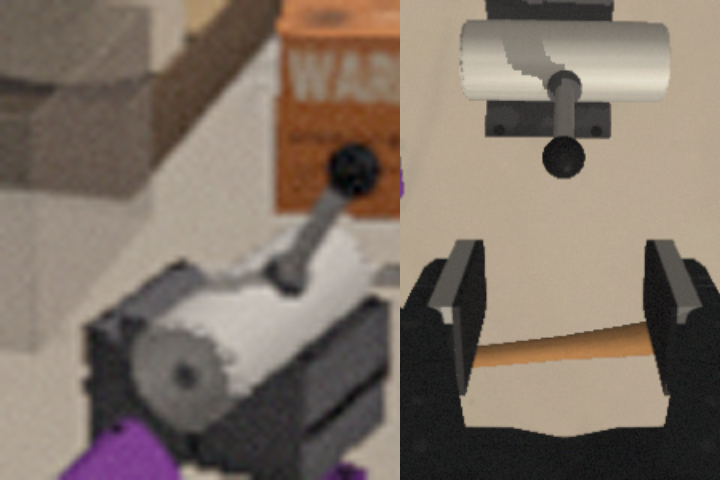

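Left: the ball at about side pixel (369,158), rod leaning towards the robot. Right: the shaft lies along the block, about 9 mm off its middle. I check the ball position by triangulation.

Run:
```python
from h import *
c=ctrl.capture("side");w=ctrl.capture("wrist")
for bp in ((368.8,158.3),):
  B=tri([ray(c,bp),ray(w,(323,197.5))]);print(B, "expected 545 -95 107")
d=(B-np.array([632.,-112,102]))[:2]@np.array([.982,-.19]);print("dx",d,"expected -88.5")
print(ctrl.sense()["time_s"])
```

```text
[542.55678863 -94.84750514 105.42482962] expected 545 -95 107
dx -91.09220758479844 expected -88.5
10.65
```

```bash
python3 -c "
from rig import ctrl
print(ctrl.finish_job())"
```

```text
the job is handed in; nothing more can be done
None
```

I rolled the flat shaft over towards the robot until its flat appeared to seat on the robot-side groove face, let it go and handed the job in. The ball measured within about 3 mm of its expected seated position, the round shaft was never touched, and the hand-in gave no verdict.

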